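# Tap a wobbly plunger true on a small rotary inspection table

## Task

The turned steel plunger standing near the edge of the small rotary table is to be checked for runout: centre it with light taps or gentle pushes of the fingertips, until its bottom collar stands wholly inside the table's innermost scribed ring. It is top-heavy on a narrow foot: never grip it, lift it, topple it or push it off, and leave the other things on the granite plate where they are. Finish with the plunger upright and still and the hand clear of it.

Things in the scene. Friction and masses are not known exactly. Their poses are not given: they have to be found in the camera images.
- plunger: the job: loose turned steel plunger, 52 mm tall, 0.15-0.31 kg, upright, 20-28 mm off the deck's centre in any direction. From below: foot 24 mm across to 4 mm, bottom collar 28 mm across to 18 mm, neck 20 mm across to 28 mm, top collar 28 mm across. Slides (1-3 N) if touched low on the bottom collar, topples if touched only high up; over 8 N is too hard. Origin: centre of its underside, z up
- turntable: fixed rotary table, spindle locked, on the plate, 65 mm high: grey base 110 mm across, flat black deck 90 mm across with light scribed rings of radius 18, 28, 38 mm. Below the deck two centring screws (to 70 mm from the axis) and a lock lever (to 77 mm) stick out, all under 45 mm above the plate. Origin: centre of its underside, z up; yaw arbitrary
- deck_center (a point): the centre of the deck's flat top, 65 mm above the granite plate and 125 mm above the bench: the plunger's foot centre belongs here. A collar wholly inside the innermost ring is at most 4 mm off-centre
- plate: fixed dark granite plate, 360 mm (its x) by 560 mm (its y), top 60 mm above the bench; origin at the centre of its underside, on the bench
- spare: bystander: a second plunger, same as the first, standing loose on the granite plate beside the rotary table; origin at the centre of its underside
- block: bystander: loose round aluminium hardness test block, 60 mm across, 26 mm high, flat on the granite plate; origin at the centre of its underside
- indicator: bystander: loose dial indicator on a magnetic stand on the plate, 1.6 kg, 187 mm tall: base block 60 by 50 by 50 mm, post, arm along its +x at 145 mm height reaching 110 mm from the post with a dial 54 mm across. Origin: centre of the underside of the base block
There are look-alikes about, which are no part of the job. Leave any purple or red look-alike of the plunger alone.

How it is judged:
At the end, for the whole second after the job is handed in: The plunger stands upright (within 0.05 rad) and still on the deck, its axis within 4 mm of the deck's centre (bottom collar inside the innermost ring); the spare plunger, the test block and the dial indicator are within 10 mm of where they were (horizontal distance between plunger and deck_center below 0.004 m and angle between plunger's own z axis and vertical below 0.05 rad and z of plunger in the frame of deck_center between -0.003 and 0.003 m and linear speed of plunger below 0.01 m/s and distance of each of spare, block, indicator from where it was at the start of the episode below 0.01 m); the robot touches nothing.
It fails at once if the plunger is tapped, pushed or squeezed harder than 8 N (a knock or a grip) (contact force between plunger and the arm above 8 N or contact force between plunger and the fingers above 8 N).
It fails at once if the plunger topples or leans more than 0.35 rad (angle between plunger's own z axis and vertical above 0.35 rad).
It fails at once if the plunger is lifted or carried: its foot rises 6 mm off the deck (z of plunger in the frame of deck_center above 0.006 m).
It fails at once if the plunger is knocked off the deck (z of plunger in the frame of deck_center below -0.006 m).
It fails at once if the spare plunger, the test block or the dial indicator is moved 10 mm or tipped (distance of any of spare, block, indicator from where it was at the start of the episode above 0.01 m or angle between any of spare, indicator's own z axis and vertical above 0.25 rad).
It also fails if it takes over 51 s, if anything falls off the work surface, if the arm or the gripper's body presses on something with over 40 N, if the wrist force passes 120 N, or if a joint passes its speed limit or range.

## Robot

A 7-joint arm with a two-finger parallel gripper is mounted at the origin on the work surface. World frame = base frame: x ahead of the robot, y to its left, z up, the work surface at z = 0. Lengths are in m, angles in rad, forces in N, time in s.
With the tool pointing down it reaches from about 0.4 to 0.875 m from the base axis. Payload 6.5 kg.
Tool frame: the origin (TCP) lies at the very end of the fingers, on their centre line; the grasp point (between the pads) lies 19 mm behind it; z points along the fingers, y is the line along which they close (so a half turn about z gives the same grasp; the last joint's range is limited). The gripper opens to 85 mm and grips with 20 to 120 N. Pads are 22 mm wide; open, the fingers measure 114 mm over their backs; the gripper's body (76 mm by 85 mm) begins 54 mm behind the grasp point. The pads swing forward as they close: fully open they stand 13 mm farther back than shut.
Start: joints at [1.052, 0.536, -0.004, 1.538, 0.003, 1.067, -0.071], TCP at [0.284, -0.584, 0.231] pointing down, gripper open.
Joint ranges: [-2.7, 2.7], [-0.37, 2.16], [-1.27, 1.26], [0.24, 2.4], [-1.31, 4.45], [0.19, 1.91], [-2.76, 2.76]. Speed limits (rad/s): [2.39, 2.39, 3.14, 3.14, 3.14, 3.14, 3.14].

## Interface

Orientations are given as [roll, pitch, yaw] about the fixed x, y, z axes, in that order (R = Rz(yaw) Ry(pitch) Rx(roll)).
In Python, from station import arm gives the robot as it stands.
- The arm moves only by the shell command python3 -m creep 'ROWS' [OPENING] [FORCE]. ROWS is JSON, a list of rows, each an object with "slide": the shift along the tool's x, y, z in mm, a list of three; "yaw": the turn about the tool's z in degrees. In form: [{"slide": [x, y, z], "yaw": yaw}, ...]. A call has 1 to 5 rows; each row is the pose to reach, as a shift and turn from the pose commanded when the call began, along the tool's axes at that moment; what a row does not reach only later rows make up. A row lasts 1/12 s, in which the tool goes at most 41.7 mm and 7.16 degrees, less where a joint would pass 70% of its speed; a pose out of reach is approached as far as the arm can. A call with a gripper value outside its range is refused whole. OPENING is the opening, from 0 (shut) to 1 (fully open), set as the call begins (- or left out, the last holds). The fingers move at their own pace and stop on an object; FORCE is the grip in N (left out, the last holds). Time passes only in rows, so rows that repeat a pose let the fingers close. It gives the time, the measured TCP pose, the force, the opening and the grip force at its end, in the units of the state.
- arm.sense(): the state, without advancing time (a new reading comes with each control period).
- arm.grab_frame(name): name is "side" or "top"; returns a dict with "image" (384x512x3 uint8, red, green, blue), "depth" (384x512 float32, m along the optical axis (not along the pixel's ray), 0 where there is no reading), "camera_matrix" (3x3 intrinsics, pixels), "camera_from_world" (4x4, takes a point from world to camera coordinates). Camera axes: x right, y down, z forward; pixel columns grow to the right and rows downward; lengths in m; the calibration is good to about 2 mm. A picture is of the moment at which its call begins.
- arm.hand_in(): hands the job in; it is judged then, once.
The state is a dict: "time_s": time; "qpos": joint angles; "qvel": joint speeds; "joint_torque": joint torques, N m; "position": TCP position; "eef_rot": TCP orientation; "ft_force": force on the tool from outside, world axes, zero at the start; "wrist_torque": the same for the moment, N m; "grip_width": opening from 0.0 (shut) to 1.0 (fully open); "grip_force": force on a finger pad.
Only numpy, scipy, OpenCV 4.12 (cv2) and the standard library are available. Lean on these libraries where they do the work, as an engineer would, in place of code of your own. Each camera call takes 0.05 s, during which the arm holds its last target. There are 200 camera calls.

## Working session

There is one attempt and no reset: what is moved stays moved. The work goes in short steps, Python scripts to look and compute and a shell command to move; the robot and the scene stay as the last step left them, time stands still between calls to the robot, and variables do not carry over. Pictures are saved under pics/ and viewed, at most 10 in all, crops included, and the job is handed in when it is done.

```bash
ls; mkdir -p pics; python3 - <<'E'
from station import arm
import cv2,numpy as np
s=arm.sense();print({k:np.round(v,3).tolist() for k,v in s.items()})
ims=[]
for n in("top","side"):
    f=arm.grab_frame(n);np.savez(f"{n}.npz",**f)
    print(n,f["camera_matrix"].round(1).tolist(),f["camera_from_world"].round(3).tolist())
    cv2.imwrite(f"pics/{n}0.png",f["image"][...,::-1])
E
```

```text
pics
{'time_s': 0.0, 'qpos': [1.052, 0.537, -0.004, 1.539, 0.003, 1.067, -0.071], 'qvel': [0.001, 0.0, -0.0, 0.001, -0.001, 0.0, 0.001], 'joint_torque': [0.0, -58.341, 1.049, -25.909, 0.012, 0.01, 0.0], 'position': [0.284, -0.584, 0.23], 'eef_rot': [-3.14, 0.0, 0.453], 'ft_force': [-0.078, -0.576, 0.135], 'wrist_torque': [-0.041, 0.028, 0.042], 'grip_force': 0.0, 'grip_width': 1.002}
top [[372.4, 0.0, 255.3], [0.0, 372.4, 190.1], [0.0, 0.0, 1.0]] [[-0.02, -1.0, -0.008, 0.028], [-0.992, 0.021, -0.124, 0.578], [0.124, 0.005, -0.992, 0.803], [0.0, 0.0, 0.0, 1.0]]
side [[366.5, 0.0, 261.2], [0.0, 366.5, 189.3], [0.0, 0.0, 1.0]] [[0.928, -0.371, 0.008, -0.516], [-0.227, -0.582, -0.781, 0.23], [0.294, 0.723, -0.625, 0.605], [0.0, 0.0, 0.0, 1.0]]
```

View pics/top0.png

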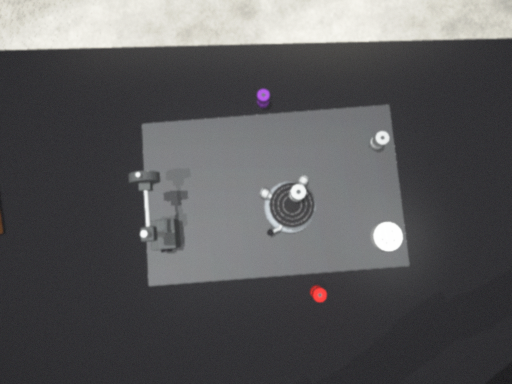

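View pics/side0.png

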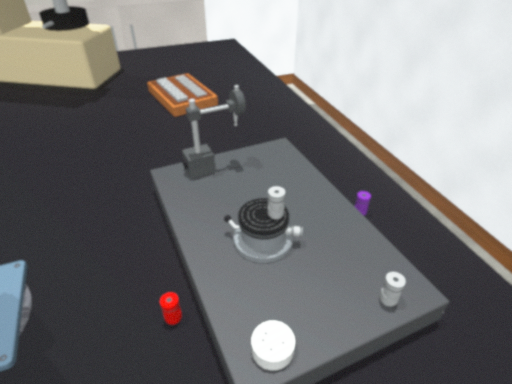

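The top view shows the table at about (291,205), with the plunger's top at (298,191). The spare is at (382,138), the block at (388,236) and the indicator at left around (150,205). In the side view the deck is at (263,217) and the plunger's top at (277,192).

```bash
cat > m.py <<'E'
import numpy as np,cv2
from scipy.optimize import least_squares
def cloud(f):
    d=f["depth"].astype(float);K=f["camera_matrix"];T=f["camera_from_world"]
    v,u=np.indices(d.shape);p=np.stack([(u-K[0,2])/K[0,0]*d,(v-K[1,2])/K[1,1]*d,d],-1)
    w=(p-T[:3,3])@T[:3,:3]; w[d==0]=np.nan; return w
def proj(f,P):
    P=np.atleast_2d(P);c=P@f["camera_from_world"][:3,:3].T+f["camera_from_world"][:3,3]
    q=c@f["camera_matrix"].T;return q[:,:2]/q[:,2:]
def rect(f,z,c,h=.07,n=560):
    "orthorectified view of plane z: columns = +x, rows = -y (8 px/mm*..)"
    corners=np.array([[c[0]-h,c[1]+h,z],[c[0]+h,c[1]+h,z],[c[0]+h,c[1]-h,z],[c[0]-h,c[1]-h,z]])
    M=cv2.getPerspectiveTransform(proj(f,corners).astype(np.float32),np.float32([[0,0],[n,0],[n,n],[0,n]]))
    return cv2.warpPerspective(f["image"],M,(n,n),flags=cv2.INTER_CUBIC)
E
python3 - <<'E'
from m import *
for n in("top","side"):
    f=dict(np.load(n+".npz"));w=cloud(f)
    uv=(291,205) if n=="top" else (263,217)
    v,u=np.indices(w.shape[:2]);near=np.hypot(u-uv[0],v-uv[1])<60
    z=w[...,2]
    print(n,"hist",[(round(a,3),int(((abs(z-a)<.0025)&near).sum())) for a in np.arange(.055,.19,.005)])
    m=near&(abs(z-.125)<.004); m2=near&(z>.172)&(z<.186)
    for k,mm in(("deck",m),("ptop",m2)):
        p=w[mm]; c,r=cv2.minEnclosingCircle(p[:,:2].astype(np.float32)*1000)
        print(k,len(p),p.mean(0).round(4),np.round(c,1),round(r,1))
    for nm,uu in(("spare",(382,138) if n=="top" else (394,280)),("block",(388,236) if n=="top" else (273,340)),("ind",(148,233) if n=="top" else (193,112)),("dial",(145,175) if n=="top" else (237,100))):
        print(nm,w[uu[1],uu[0]].round(3))
a=[]
for n in("top","side"):
    f=dict(np.load(n+".npz"));a.append(rect(f,.125,(.525,-.1),.09,400) if 0 else rect(f,.125,tuple(cloud(f)[(205 if n=="top" else 222),(285 if n=="top" else 255),:2]),.07,400))
cv2.imwrite("pics/r0.png",np.hstack(a)[...,::-1])
E
```

```text
top hist [(np.float64(0.055), 494), (np.float64(0.06), 8294), (np.float64(0.065), 196), (np.float64(0.07), 78), (np.float64(0.075), 306), (np.float64(0.08), 17), (np.float64(0.085), 0), (np.float64(0.09), 35), (np.float64(0.095), 115), (np.float64(0.1), 108), (np.float64(0.105), 2), (np.float64(0.11), 2), (np.float64(0.115), 8), (np.float64(0.12), 35), (np.float64(0.125), 1289), (np.float64(0.13), 43), (np.float64(0.135), 7), (np.float64(0.14), 7), (np.float64(0.145), 5), (np.float64(0.15), 0), (np.float64(0.155), 5), (np.float64(0.16), 8), (np.float64(0.165), 4), (np.float64(0.17), 3), (np.float64(0.175), 139), (np.float64(0.18), 40), (np.float64(0.185), 0)]
deck 1359 [ 0.5317 -0.0554  0.1251] [535.9 -57.5] 45.0
ptop 179 [ 0.5553 -0.065   0.1767] [555.7 -65.2] 14.1
spare [ 0.672 -0.25   0.112]
block [ 0.47  -0.259  0.086]
ind [0.484 0.2   0.229]
dial [0.583 0.204 0.237]
side hist [(np.float64(0.055), 110), (np.float64(0.06), 7682), (np.float64(0.065), 113), (np.float64(0.07), 183), (np.float64(0.075), 532), (np.float64(0.08), 91), (np.float64(0.085), 99), (np.float64(0.09), 160), (np.float64(0.095), 177), (np.float64(0.1), 157), (np.float64(0.105), 3), (np.float64(0.11), 72), (np.float64(0.115), 111), (np.float64(0.12), 114), (np.float64(0.125), 1158), (np.float64(0.13), 27), (np.float64(0.135), 36), (np.float64(0.14), 48), (np.float64(0.145), 47), (np.float64(0.15), 7), (np.float64(0.155), 42), (np.float64(0.16), 34), (np.float64(0.165), 36), (np.float64(0.17), 37), (np.float64(0.175), 155), (np.float64(0.18), 8), (np.float64(0.185), 0)]
deck 1201 [ 0.5304 -0.0618  0.1247] [536.8 -55.7] 46.2
ptop 168 [ 0.5556 -0.0662  0.1759] [556.5 -65. ] 14.7
spare [ 0.671 -0.25   0.111]
block [ 0.47  -0.258  0.085]
ind [0.481 0.194 0.214]
dial [0.577 0.193 0.224]
```

View pics/r0.png

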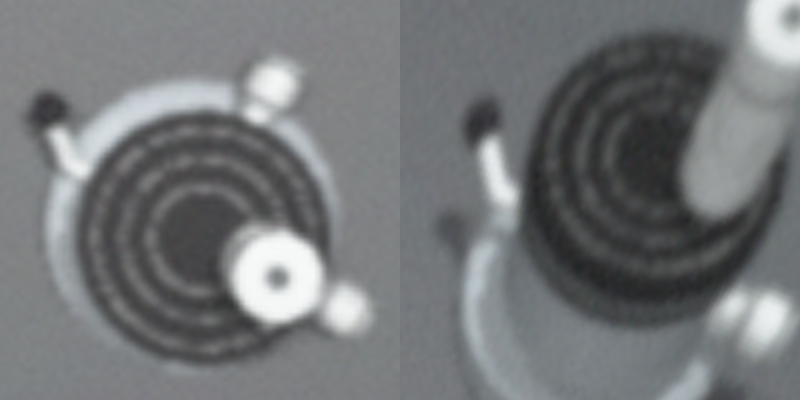

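The two views agree: deck centre is near (0.536, -0.057) at z 0.125, and the plunger is near (0.556, -0.065). I'll push from the far side with the fingers slightly open as a notch, along about (-0.93, 0.37), so I need world yaw around -22°.

```bash
python3 -m creep '[{"slide":[33,-21,0],"yaw":0},{"slide":[66,-42,0],"yaw":0},{"slide":[99,-64,0],"yaw":0},{"slide":[132,-85,0],"yaw":0},{"slide":[165,-107,0],"yaw":0}]' 0.2
python3 -m creep '[{"slide":[33,-21,0],"yaw":0},{"slide":[66,-42,0],"yaw":0},{"slide":[99,-64,0],"yaw":0},{"slide":[132,-85,0],"yaw":0},{"slide":[165,-107,0],"yaw":0}]'
python3 -m creep '[{"slide":[33,-21,0],"yaw":0},{"slide":[66,-42,0],"yaw":0},{"slide":[99,-64,0],"yaw":0},{"slide":[132,-85,0],"yaw":0},{"slide":[165,-107,0],"yaw":0}]'
python3 -m creep '[{"slide":[0,0,0],"yaw":7},{"slide":[0,0,0],"yaw":14},{"slide":[0,0,0],"yaw":21},{"slide":[0,0,0],"yaw":28},{"slide":[0,0,0],"yaw":35}]'
python3 -m creep '[{"slide":[0,0,0],"yaw":7},{"slide":[0,0,0],"yaw":13},{"slide":[0,0,0],"yaw":13},{"slide":[0,0,0],"yaw":13}]'
cat > go.py <<'E'
import sys,numpy as np
from scipy.spatial.transform import Rotation as R
from station import arm
s=arm.sense();Rm=R.from_euler("xyz",s["eef_rot"]).as_matrix()
t=np.array([float(a) for a in sys.argv[1:4]])
print(s["time_s"],"pos",np.round(s["position"],4),"rpy",np.round(s["eef_rot"],3),"F",np.round(s["ft_force"],2),"w",round(float(s["grip_width"]),3),"-> slide mm",((t-s["position"])@Rm*1000).round(1))
E
python3 go.py .5885 -.078 .131
```

```text
time_s: 0.52
position: [0.3864, -0.4143, 0.231]
eef_rot: [-3.141, 0.0, 0.453]
ft_force: [1.0, 0.3, 0.2]
grip_width: 0.3
grip_force: 0.0
time_s: 0.93
position: [0.4879, -0.246, 0.2311]
eef_rot: [-3.141, 0.0, 0.453]
ft_force: [1.0, -0.3, 0.6]
grip_width: 0.198
grip_force: 0.0
time_s: 1.35
position: [0.5895, -0.0777, 0.231]
eef_rot: [-3.141, 0.001, 0.453]
ft_force: [0.3, -0.1, 1.0]
grip_width: 0.199
grip_force: 0.0
time_s: 1.77
position: [0.5887, -0.0792, 0.2308]
eef_rot: [3.141, 0.001, -0.164]
ft_force: [-0.4, -0.2, -0.2]
grip_width: 0.199
grip_force: 0.0
time_s: 2.1
position: [0.5888, -0.0792, 0.231]
eef_rot: [3.141, 0.001, -0.382]
ft_force: [-0.5, 0.4, -0.4]
grip_width: 0.201
grip_force: 0.0
2.1 pos [ 0.5888 -0.0792  0.231 ] rpy [ 3.141e+00  1.000e-03 -3.820e-01] F [-0.55  0.36 -0.45] w 0.201 -> slide mm [ -0.6  -1.  100. ]
```

```bash
python3 -m creep '[{"slide":[5,-1,20],"yaw":0},{"slide":[5,-1,40],"yaw":0},{"slide":[5,-1,60],"yaw":0},{"slide":[5,-1,80],"yaw":0},{"slide":[5,-1,90],"yaw":0}]'
python3 - <<'E'
from m import *
from station import arm
o=[]
for n in("side","top"):
    f=arm.grab_frame(n);np.savez(n+"1.npz",**f);w=cloud(f)
    c=proj(f,[.56,-.065,.15])[0].astype(int);im=f["image"][c[1]-55:c[1]+55,c[0]-65:c[0]+65]
    o.append(cv2.resize(im,None,fx=3,fy=3,interpolation=cv2.INTER_CUBIC));print(n,c)
    # fingers' lowest visible points
    x,y,z=w[...,0],w[...,1],w[...,2]
    a=-.382;s=(x-.5888-.005)*np.cos(a)+(y+.0792)*np.sin(a);q=(x-.594)*np.sin(a)-(y+.0792)*np.cos(a)
    m=(abs(s)<.03)&(abs(q)<.05)&(z>.128)&(z<.19)&((s>-.016))
    print(n,m.sum(),"z min",np.sort(z[m])[:8].round(4),"s range",np.percentile(s[m],[2,50,98]).round(4),"q",np.percentile(q[m],[2,50,98]).round(4))
cv2.imwrite("pics/a1.png",np.hstack(o)[...,::-1])
E
python3 go.py .5885 -.078 .131
```

```text
time_s: 2.52
position: [0.5925, -0.0801, 0.1388]
eef_rot: [3.141, 0.003, -0.382]
ft_force: [-0.4, 0.9, 0.1]
grip_width: 0.199
grip_force: 0.0
side [277 203]
side 223 z min [0.1378 0.1379 0.1382 0.1385 0.1387 0.1387 0.1389 0.1393] s range [-0.0141 -0.004   0.0094] q [-0.0096  0.0222  0.0425]
top [296 191]
top 12 z min [0.1426 0.1483 0.1512 0.1516 0.1521 0.179  0.183  0.1861] s range [-0.015  -0.0136 -0.008 ] q [-0.0349 -0.0208 -0.0081]
2.6167 pos [ 0.5925 -0.0801  0.1394] rpy [ 3.141  0.004 -0.383] F [ 0.05 -0.86 -0.65] w 0.2 -> slide mm [-4.5 -0.4  8.5]
```

View pics/a1.png

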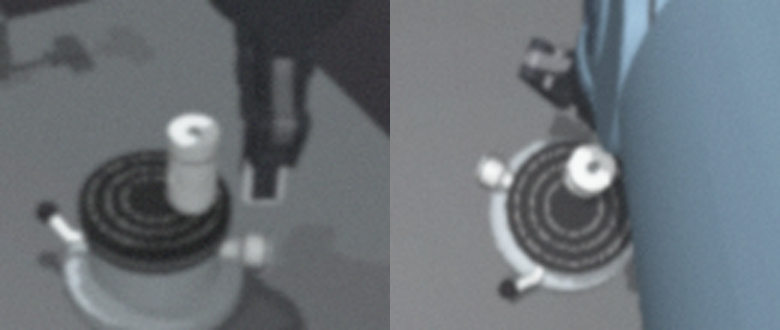

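The side view shows both tips right of the plunger, with a gap between them. The top view shows the plunger's top at (590,168) of the crop and the rings free. Tip height matches the TCP. Next I lower to about 6 mm above the deck and close in.

```bash
python3 -m creep '[{"slide":[0,0,4],"yaw":0},{"slide":[0,0,8],"yaw":0},{"slide":[-4,0,8],"yaw":0},{"slide":[-8,0,8],"yaw":0},{"slide":[-12,0,8],"yaw":0}]'
python3 -m creep '[{"slide":[-1,0,0],"yaw":0},{"slide":[-2,0,0],"yaw":0},{"slide":[-3,0,0],"yaw":0},{"slide":[-4,0,0],"yaw":0},{"slide":[-5,0,0],"yaw":0}]'
cat > look.py <<'E'
from m import *
from station import arm
import sys
C=np.array([.5363,-.0567]);a=-.382;U=np.array([np.cos(a),np.sin(a)]);L=np.array([-np.sin(a),np.cos(a)])
v=[]
for n in("top","side"):
    f=arm.grab_frame(n);np.savez(n+"L.npz",**f);w=cloud(f);x,y,z=w[...,0],w[...,1],w[...,2]
    g=f["image"].min(-1)
    near=(np.hypot(x-C[0],y-C[1])<.045)
    m=near&(z>.171)&(z<.184)&(g>110)   # bright plunger top
    m=(m).astype(np.uint8);k,lab,st,_=cv2.connectedComponentsWithStats(m)
    i=1+st[1:,4].argmax();p=w[lab==i]
    c,r=cv2.minEnclosingCircle((p[:,:2]*1000).astype(np.float32))
    c=np.array(c)/1000
    d=w[near&(abs(z-.125)<.003)]; 
    print(n,"top n",len(p),"mean",p.mean(0).round(4),"circle",c.round(4),round(r,1),"| off along/lat mm",((c-C)@U*1e3).round(1),((c-C)@L*1e3).round(1))
    v.append(cv2.resize(rect(f,.125,C,.06,400),(400,400)))
s=arm.sense();P=s["position"];print(s["time_s"],P.round(4),"tcp along/lat",((P[:2]-C)@U*1e3).round(1),((P[:2]-C)@L*1e3).round(1),"F",np.round(s["ft_force"],2))
if len(sys.argv)>1: cv2.imwrite(sys.argv[1],np.hstack(v)[...,::-1])
E
python3 look.py
```

```text
time_s: 3.03
position: [0.5828, -0.0755, 0.1338]
eef_rot: [-3.141, -0.001, -0.385]
ft_force: [0.0, -0.2, -0.4]
grip_width: 0.198
grip_force: 0.0
time_s: 3.45
position: [0.5783, -0.0739, 0.1333]
eef_rot: [3.142, -0.0, -0.385]
ft_force: [-0.5, -0.3, 0.4]
grip_width: 0.197
grip_force: 0.0
top top n 32 mean [ 0.5539 -0.0549  0.1765] circle [ 0.5535 -0.0555] 9.5 | off along/lat mm 15.5 7.5
side top n 155 mean [ 0.5545 -0.0663  0.1757] circle [ 0.5563 -0.0642] 14.8 | off along/lat mm 21.3 0.5
3.55 [ 0.5782 -0.0738  0.1333] tcp along/lat 45.2 -0.2 F [0.43 0.42 0.33]
```

```bash
python3 -m creep '[{"slide":[0,0,1],"yaw":0},{"slide":[0,0,2.5],"yaw":0},{"slide":[-0.7,0,2.5],"yaw":0},{"slide":[-1.4,0,2.5],"yaw":0},{"slide":[-2,0,2.5],"yaw":0}]'
for i in 1 2 ; do :; done
python3 -m creep '[{"slide":[-0.7,0,0],"yaw":0},{"slide":[-1.4,0,0],"yaw":0},{"slide":[-2.1,0,0],"yaw":0},{"slide":[-2.8,0,0],"yaw":0},{"slide":[-3.5,0,0],"yaw":0}]'
python3 look.py pics/p1.png
python3 - <<'E'
# ring/deck centre from the initial top view: maximise ring contrast over centre
from m import *
from scipy.optimize import minimize
for n in("top","side"):
    f=dict(np.load(n+".npz"));g=cv2.GaussianBlur(f["image"].min(-1).astype(np.float32),(0,0),.7);t=np.linspace(0,2*np.pi,360,endpoint=False)
    pt=np.array([.5558,-.0652])
    def ring(c,r):
        P=np.c_[c[0]+r*np.cos(t),c[1]+r*np.sin(t),np.full(360,.125)];q=proj(f,P).astype(np.float32)
        I=cv2.remap(g,q[:,0],q[:,1],cv2.INTER_LINEAR).ravel();ang=np.angle(np.exp(1j*(t-np.arctan2(-.0085,.0195))));return I[abs(ang)>1.3].mean()
    best=max((sum(ring(c,r)-.5*ring(c,r-.005)-.5*ring(c,r+.005) for r in(.018,.028,.038)),c) for c in [(a,b) for a in np.arange(.528,.545,.0005) for b in np.arange(-.065,-.049,.0005)])
    print(n,"ring centre",best)
E
```

```text
time_s: 3.97
position: [0.5766, -0.073, 0.1308]
eef_rot: [-3.141, -0.0, -0.385]
ft_force: [1.6, -0.1, -0.5]
grip_width: 0.196
grip_force: 0.4
time_s: 4.38
position: [0.5732, -0.0717, 0.1308]
eef_rot: [-3.142, -0.0, -0.385]
ft_force: [1.2, 0.1, 0.3]
grip_width: 0.196
grip_force: 0.4
top top n 11 mean [ 0.5494 -0.0525  0.1768] circle [ 0.5499 -0.0526] 5.7 | off along/lat mm 11.1 8.8
side top n 153 mean [ 0.5491 -0.0658  0.1758] circle [ 0.552  -0.0648] 15.9 | off along/lat mm 17.6 -1.7
4.4833 [ 0.5731 -0.0717  0.1308] tcp along/lat 39.7 -0.2 F [0.19 0.39 0.19]
top ring centre (np.float32(53.911625), (np.float64(0.536999999999999), np.float64(-0.056999999999999995)))
side ring centre (np.float32(30.618214), (np.float64(0.536999999999999), np.float64(-0.055999999999999994)))
```

View pics/p1.png

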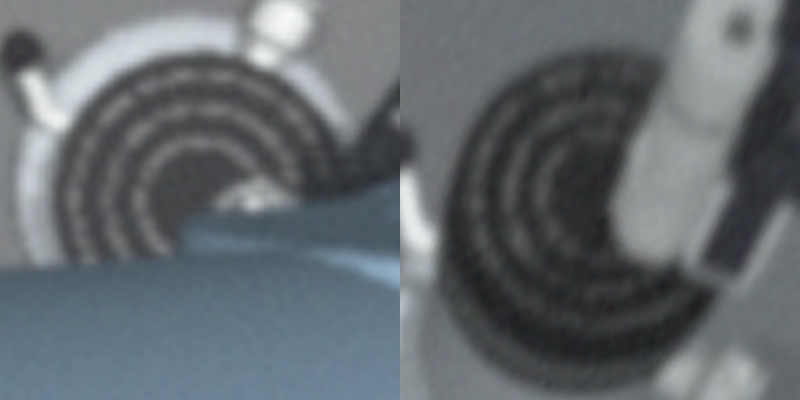

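The side crop shows the plunger upright and in contact with the fingertip (near (720,250)), and its foot is now crossing the middle ring towards the inner one. The contact force stays below 2 N, and the ring fit puts the deck centre at (0.537, -0.0565). I keep pushing.

```bash
python3 -m creep '[{"slide":[-0.8,0,0],"yaw":0},{"slide":[-1.6,0,0],"yaw":0},{"slide":[-2.4,0,0],"yaw":0},{"slide":[-3.2,0,0],"yaw":0},{"slide":[-4,0,0],"yaw":0}]'
python3 -m creep '[{"slide":[-0.8,0,0],"yaw":0},{"slide":[-1.6,0,0],"yaw":0},{"slide":[-2.4,0,0],"yaw":0},{"slide":[-3.2,0,0],"yaw":0},{"slide":[-4,0,0],"yaw":0}]'
sed -i 's/C=np.array.*;a=/C=np.array([.537,-.0565]);a=/' look.py
python3 look.py
```

```text
time_s: 4.9
position: [0.5694, -0.0704, 0.1308]
eef_rot: [3.141, -0.0, -0.385]
ft_force: [1.3, -0.4, -0.5]
grip_width: 0.196
grip_force: 0.4
time_s: 5.32
position: [0.5657, -0.0688, 0.1308]
eef_rot: [3.142, 0.0, -0.385]
ft_force: [-0.5, -0.2, 0.0]
grip_width: 0.201
grip_force: 0.4
top top n 2 mean [ 0.5438 -0.0481  0.1717] circle [ 0.5438 -0.0481] 0.9 | off along/lat mm 3.2 10.3
side top n 149 mean [ 0.5417 -0.063   0.1758] circle [ 0.5455 -0.0618] 14.9 | off along/lat mm 9.8 -1.7
5.4167 [ 0.5656 -0.0687  0.1308] tcp along/lat 31.1 -0.7 F [ 0.71 -0.1  -0.79]
```

```bash
python3 -m creep '[{"slide":[-0.8,-0.1,0],"yaw":0},{"slide":[-1.6,-0.2,0],"yaw":0},{"slide":[-2.4,-0.3,0],"yaw":0},{"slide":[-3.2,-0.4,0],"yaw":0},{"slide":[-4,-0.5,0],"yaw":0}]'
python3 -m creep '[{"slide":[-0.8,-0.1,0],"yaw":0},{"slide":[-1.6,-0.2,0],"yaw":0},{"slide":[-2.4,-0.3,0],"yaw":0},{"slide":[-3.2,-0.4,0],"yaw":0},{"slide":[-4,-0.5,0],"yaw":0}]'
python3 look.py
```

```text
time_s: 5.83
position: [0.5622, -0.0668, 0.1308]
eef_rot: [3.142, 0.0, -0.385]
ft_force: [1.1, -1.1, 0.7]
grip_width: 0.198
grip_force: 0.4
time_s: 6.25
position: [0.5586, -0.0648, 0.1308]
eef_rot: [3.142, 0.0, -0.385]
ft_force: [0.7, -0.3, -0.5]
grip_width: 0.198
grip_force: 0.4Traceback (most recent call last):
  File "look.py", line 12, in <module>
    i=1+st[1:,4].argmax();p=w[lab==i]
        ~~~~~~~~~~~~~~~^^
ValueError: attempt to get argmax of an empty sequence
```

```bash
python3 -m creep '[{"slide":[2,0,0],"yaw":0},{"slide":[6,0,0],"yaw":0},{"slide":[14,0,0],"yaw":0},{"slide":[22,0,0],"yaw":0},{"slide":[30,0,0],"yaw":0}]'
python3 -m creep '[{"slide":[0,0,-20],"yaw":0},{"slide":[0,0,-40],"yaw":0},{"slide":[0,0,-60],"yaw":0},{"slide":[0,0,-80],"yaw":0},{"slide":[0,0,-100],"yaw":0}]'
python3 -m creep '[{"slide":[0,36,0],"yaw":0},{"slide":[0,72,0],"yaw":0},{"slide":[0,108,0],"yaw":0},{"slide":[0,144,0],"yaw":0},{"slide":[0,180,0],"yaw":0}]'
python3 -m creep '[{"slide":[0,36,0],"yaw":0},{"slide":[0,72,0],"yaw":0},{"slide":[0,72,0],"yaw":0},{"slide":[0,72,0],"yaw":0},{"slide":[0,72,0],"yaw":0}]'
python3 look.py pics/c1.png
```

```text
time_s: 6.72
position: [0.5876, -0.0766, 0.1308]
eef_rot: [-3.142, -0.0, -0.385]
ft_force: [0.2, 0.7, 0.2]
grip_width: 0.2
grip_force: 0.0
time_s: 7.13
position: [0.5872, -0.0765, 0.2318]
eef_rot: [3.142, -0.0, -0.385]
ft_force: [0.2, 0.6, 0.4]
grip_width: 0.2
grip_force: 0.0
time_s: 7.55
position: [0.5187, -0.2449, 0.231]
eef_rot: [3.141, -0.001, -0.385]
ft_force: [0.2, -0.2, 0.2]
grip_width: 0.2
grip_force: 0.0
time_s: 7.97
position: [0.4925, -0.3095, 0.2307]
eef_rot: [-3.141, -0.0, -0.385]
ft_force: [0.2, 0.3, -0.6]
grip_width: 0.199
grip_force: 0.0
top top n 184 mean [ 0.5366 -0.0581  0.1769] circle [ 0.5368 -0.0581] 14.0 | off along/lat mm 0.4 -1.5
side top n 173 mean [ 0.537  -0.0595  0.1757] circle [ 0.5381 -0.058 ] 14.5 | off along/lat mm 1.6 -0.9
8.0667 [ 0.493  -0.3082  0.2307] tcp along/lat 53.0 -250.0 F [ 0.04 -0.5  -0.1 ]
```

View pics/c1.png

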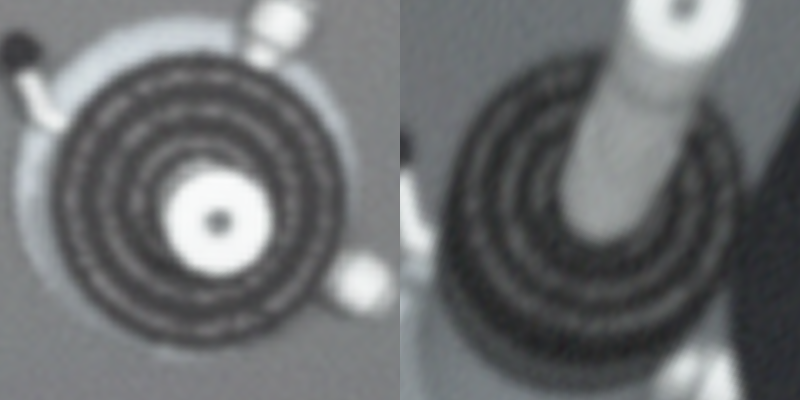

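The crops show the plunger upright with its foot inside the inner ring. The foot's front edge is at about (601,243), against a deck centre at (600,200) with 3.3 px per mm. Both views put the axis 1.5–1.9 mm off centre, inside the 4 mm limit, and the hand is clear.

```bash
python3 -c "
from station import arm
print(arm.hand_in())"
```

```text
the job is handed in; nothing more can be done
None
```

The plunger stands upright inside the innermost ring, about 1.5–1.9 mm off centre by both cameras. The hand is clear of it, no other object was touched, and the job is handed in; the station gave no verdict.

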